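# Strip the plug-in fuses and relay from the bench controller

### The arm

A 6-joint arm with a two-finger parallel gripper is mounted at the origin on the work surface. World frame = base frame: x ahead of the robot, y to its left, z up, the work surface at z = 0. Lengths are in m, angles in rad, forces in N, time in s.
With the tool pointing down it reaches from about 0.25 to 0.775 m from the base axis. Payload 8.9 kg.
Tool frame: the origin (TCP) lies on the front face of the gripper's body, between the roots of the fingers; the fingertips stand 73 mm ahead of it and the grasp point (between the pads) lies env.hold_point_z ahead of it (env.hold_point_z is the distance from the TCP to the grasp point, in m); z points along the fingers, y is the line along which they close (so a half turn about z gives the same grasp; the last joint's range is limited). The gripper opens to 85 mm and grips with 20 to 120 N. Pads are 22 mm wide; open, the fingers measure 114 mm over their backs; the gripper's body (76 mm by 85 mm) begins 54 mm behind the grasp point. The pads swing forward as they close: fully open they stand 13 mm farther back than shut.
Start: joints at [-1.446, 0.291, -0.153, 1.127, 0, 1.431], TCP at [0.137, -0.507, 0.304] pointing down, gripper open.
Joint ranges: [-2.52, 2.52], [-0.91, 1.74], [-1.3, 1.37], [-1.96, 2.02], [-1.52, 1.47], [-3.14, 3.14]. Speed limits (rad/s): [2.22, 2.22, 2.79, 3.14, 3.14, 3.14].

### API

Orientations are given as a unit quaternion [w, x, y, z].
In Python, from rig import env gives the robot as it stands.
- The arm moves only by the tool jog_arm, never from a script. Its argument "series" is a list of rows, each a list of 5 numbers: the shift along the world's x, y, z in mm, then the turn about the world's z in degrees, then the finger opening in mm, from 0 to 85.4. In form: [[dx, dy, dz, turn, grip], ...]. A call has 1 to 20 rows; each row is the pose to reach, as a shift and turn from the pose commanded when the call began; what a row does not reach only later rows make up. A row lasts 1/10 s, in which the tool goes at most 50 mm and 8.59 degrees, less where a joint would pass 70% of its speed; a pose out of reach is approached as far as the arm can. A call with a gripper value outside its range is refused whole. The fingers move at their own pace and stop on an object; the grip force is fixed at half the most. Time passes only in rows, so rows that repeat a pose let the fingers close. It gives the time, the measured TCP pose, the force, the opening and the grip force at its end, in the units of the state.
- env.state(): the state, without advancing time (a new reading comes with each control period).
- env.snapshot(name): name is "scene" or "side" or "wrist"; returns the picture (420x560x3 uint8, blue, green, red); there is no depth.
- env.calibration(name): a dict with "camera_matrix" (3x3 intrinsics, pixels), "rvec" (rotation vector, rad) and "tvec" (3), from world to camera coordinates, as OpenCV has them. Camera axes: x right, y down, z forward; pixel columns grow to the right and rows downward; lengths in m; the calibration is good to about 2 mm. A picture is of the moment at which its call begins: read the wrist's pose just before it. calibration takes no time and is no camera call; for the wrist camera it gives the pose at the moment of the call.
- env.finish_job(): hands the job in; it is judged then, once.
The state is a dict: "time": time; "joint_pos": joint angles; "dq": joint speeds; "joint_efforts": joint torques, N m; "position": TCP position; "ee_rot": TCP orientation; "force": force on the tool from outside, world axes, zero at the start; "ft_torque": the same for the moment, N m; "grip_width": finger opening in m; "grip_force": force on a finger pad.
Only numpy, scipy, OpenCV 4.12 (cv2) and the standard library are available. Lean on these libraries where they do the work, as an engineer would, in place of code of your own. Each camera call takes 0.05 s, during which the arm holds its last target. There are 200 camera calls.

### The job

The green controller is going for service: pull both white fuses and the blue relay out of its sprung sockets and put the fuses in the red bin and the relay in the blue bin, lowering them in rather than dropping them. Leave the yellow interlock plug fully plugged in, and do not disturb anything else on the bench or on the unit.

Things in the scene. Friction and masses are not known exactly. Their poses are not given: they have to be found in the camera images.
- unit: Green bench controller, fixed, 340 (x) x 160 (y) x 90 mm high on a 350 x 170 mm foot plate. Origin: centre of its underside, z up. On its top runs a black socket strip 266 x 54 mm, 34 mm tall (top at z = 124 mm), with four square wells 28 x 28 mm, 34 mm deep (floor at z = 90 mm), at y = 0 and x = -115, -51, 13, 77 mm. Its axes are also those of the plugs in it.
- socket0 (a point): Mouth centre, at z = 124 mm, of the well at x = -115 mm. In every well two sprung steel rollers, on its +y and -y sides, hold the plug by its waist: it takes 8 to 20 N straight up over the first 10 mm, and the plug is clear of the well after 36 mm.
- gauges (a point): Top middle between two round pressure gauges that stand side by side on the unit's far end: each 56 mm across, spanning x = 138 to 158 mm in the unit's frame, centred at y = +-38 mm, reaching 183 mm above the bench. This point is at that height.
- interlock: Yellow interlock plug that must stay plugged in: a grey plug stem, 26 x 26 mm and 36 mm long, with waisted sides, a yellow block 40 (x) x 34 (y) mm from 36 to 66 mm and a narrower yellow grip 14 (x) x 34 (y) mm from there to 98 mm. Origin: centre of the stem's bottom, z up along the plug; sits in one of the four wells, squared to the unit.
- relay_mid (a point): Point on the relay's axis, 50 mm above its stem's bottom (middle of its length).
- relay: Blue plug-in relay, about 0.12 kg, 98 mm tall: a grey plug stem, 26 x 26 mm and 36 mm long, with waisted sides, then a blue block 44 (x) x 34 (y) mm from 36 to 88 mm above the stem's bottom and a smaller black top to 98 mm. Origin: centre of the stem's bottom, z up along the plug; stands in one of the four wells, its axes parallel to the unit's.
- red_bin: Red open bin for fuses, fixed, outside 170 (x) x 150 (y) x 55 mm high, walls and floor 5 mm. Origin: centre of its underside, z up.
- blue_bin: Blue open bin for relays, fixed, same size as the red one: outside 170 (x) x 150 (y) x 55 mm high, walls and floor 5 mm. Origin: centre of its underside, z up.
- wrench: Steel wrench, 150 mm long, lying flat on the unit's top beside the strip, on its +y side; bystander. Origin: its middle, underside; x along it.
- bottle: Amber bottle with orange cap, 64 mm across, 160 mm tall, standing on the bench; bystander. Origin: centre of its base.
- beaker: Glass beaker, 70 mm across, 90 mm tall, standing on the bench; bystander. Origin: centre of its base.
- jar: White jar with blue lid, 66 mm across, 90 mm tall, standing on the bench; bystander. Origin: centre of its base.
- meter: Yellow hand-held meter lying flat on the unit's top beside the strip, on its -y side, 130 (x) x 44 (y) x 29 mm; bystander. Origin: centre of its underside.
- tipbox: Clear box with orange lid near the robot, 87 (x) x 122 (y) x 70 mm; bystander. Origin: centre of its underside.
- fuse_a: One of the two white fuses, about 0.14 kg, 98 mm tall: a grey plug stem, 26 x 26 mm and 36 mm long, with waisted sides, then a round part with red lower cap 36 mm across from 36 to 46 mm above the stem's bottom, white ceramic barrel 34 mm across from 46 to 86 mm, red top cap 36 mm across to 98 mm. Origin: centre of the stem's bottom, z up along the plug; stands in one of the four wells.
- fuse_a_mid (a point): Point on this fuse's axis, 50 mm above its stem's bottom (middle of its length).
- fuse_b: One of the two white fuses, about 0.14 kg, 98 mm tall: a grey plug stem, 26 x 26 mm and 36 mm long, with waisted sides, then a round part with red lower cap 36 mm across from 36 to 46 mm above the stem's bottom, white ceramic barrel 34 mm across from 46 to 86 mm, red top cap 36 mm across to 98 mm. Origin: centre of the stem's bottom, z up along the plug; stands in one of the four wells.
- fuse_b_mid (a point): Point on this fuse's axis, 50 mm above its stem's bottom (middle of its length).
There are look-alikes about, which are no part of the job. What is shaped like the fuse_b but turquoise is not meant.

How it is judged:
By the outcome, as a careful person would: the job done as asked, in the order asked, and still so for the second after the job is handed in, with the robot touching nothing.
It also fails if it takes over 72 s, if anything falls off the work surface, if the arm or the gripper's body presses on something with over 40 N, if the wrist force passes 120 N, or if a joint passes its speed limit or range.

## Working session

There is one attempt and no reset: what is moved stays moved. The work goes in short steps, Python scripts to look and compute and a tool call to move; the robot and the scene stay as the last step left them, time stands still between calls to the robot, and variables do not carry over. Pictures are saved under pics/ and viewed, at most 10 in all, crops included, and the job is handed in when it is done.

Besides the shell and the picture viewer there is one more tool, called as a command line: name --pt "numbers of a row" for each row, then --argument value for the rest. jog_arm: Moves the arm, as the interface text tells. Its arguments: {"type":"object","properties":{"series":{"type":"array","items":{"type":"array","items":{"type":"number"}}}},"required":["series"]}

```bash
mkdir -p pics
python3 - <<'E'
from rig import env
import cv2,numpy as np
print(env.state(), env.hold_point_z)
for n in("scene","side"):
    cv2.imwrite(f"pics/{n}0.png",cv2.resize(env.snapshot(n),(784,588),interpolation=cv2.INTER_CUBIC))
    c=env.calibration(n);R=cv2.Rodrigues(np.array(c["rvec"]))[0];print(n,-R.T@np.array(c["tvec"]).ravel(),R[2],c["camera_matrix"])
E
```

```text
{'time': 0.0, 'joint_pos': array([-1.44628875e+00,  2.91272666e-01, -1.54110158e-01,  1.12669805e+00,
        3.93000907e-05,  1.43147849e+00]), 'dq': array([ 9.07097248e-05,  5.84193519e-04,  2.62678502e-03, -9.07759224e-04,
        4.06244784e-04,  9.74410008e-04]), 'joint_efforts': array([-4.09583794e-03, -5.37143934e+01,  3.31370759e+01,  1.58612081e-02,
       -3.50263554e-04, -4.00054603e-06]), 'position': array([ 0.13686941, -0.50649784,  0.30334223]), 'ee_rot': array([-6.42111991e-04,  9.91311925e-01,  1.31530433e-01,  2.44055892e-05]), 'force': array([-0.16458646,  0.79604806, -0.66885283]), 'ft_torque': array([ 0.0066362 ,  0.05020072, -0.01054711]), 'grip_force': 0.0, 'grip_width': 0.08510516154551508} 0.0539
scene [ 1.10009104 -0.25785257  1.22200996] [-0.47558032  0.19459231 -0.85787947] [[461.23663379   0.         281.53259771]
 [  0.         461.23663379 203.93056769]
 [  0.           0.           1.        ]]
side [0.38463773 0.84023306 0.96765607] [ 0.08375512 -0.7156079  -0.69346263] [[494.04211223   0.         275.4222972 ]
 [  0.         494.04211223 206.7422694 ]
 [  0.           0.           1.        ]]
```

View pics/scene0.png

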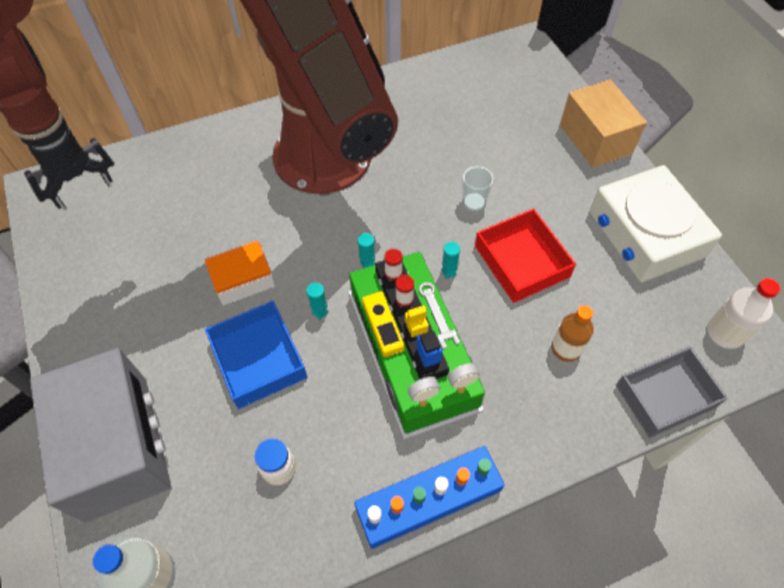

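View pics/side0.png

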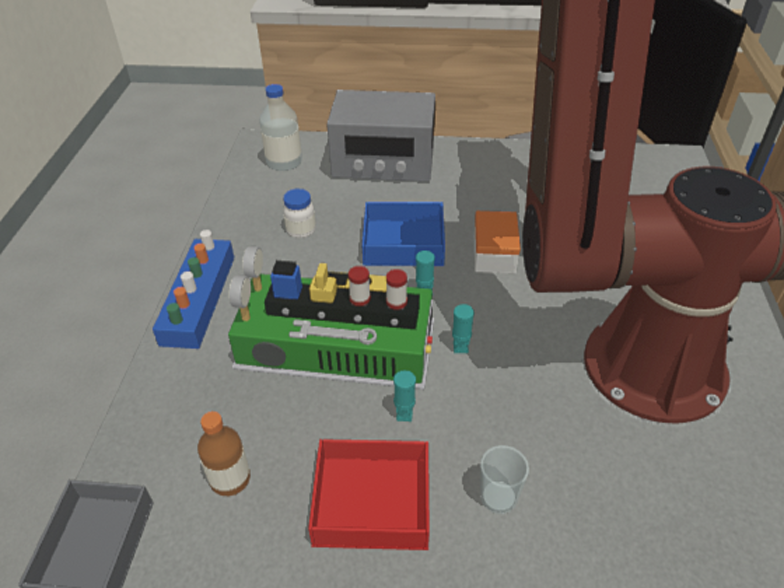

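The scene view (784x588) shows, from robot end to far end of the unit: a fuse at (393,262), a fuse at (404,290), the yellow interlock at (416,320) and the relay at (430,350), then the gauges. Red bin is at (525,255), blue bin at (255,353), and three turquoise look-alikes stand on the bench. Side view agrees: fuses at (397,285) and (359,283), interlock (322,285), relay (286,280). Next I'll zoom in for accurate pixels.

Run:
```python
import cv2
from rig import env
a=env.snapshot("scene");b=env.snapshot("side");cv2.imwrite("pics/sraw.png",a);cv2.imwrite("pics/draw.png",b)
cv2.imwrite("pics/c1.png",cv2.resize(a[165:313,235:355],None,fx=4,fy=4,interpolation=cv2.INTER_CUBIC))
cv2.imwrite("pics/c2.png",cv2.resize(b[170:280,155:320],None,fx=4.8,fy=4.8,interpolation=cv2.INTER_CUBIC))
```

```text
(no output)
```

View pics/c1.png

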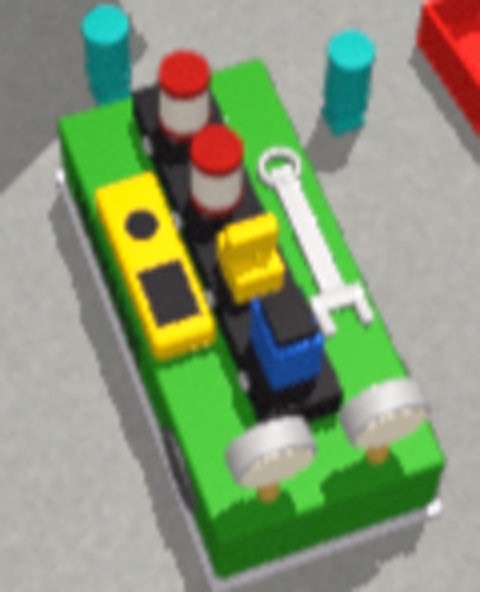

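View pics/c2.png

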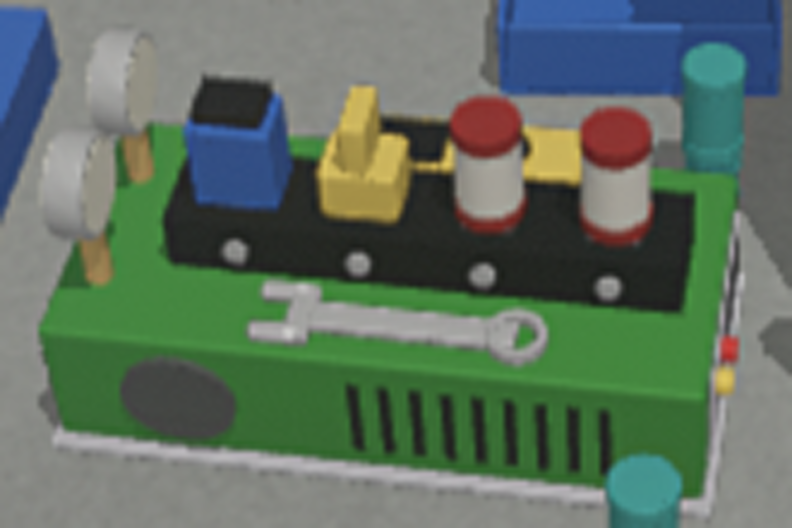

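```bash
cat > h.py <<'E'
import cv2,numpy as np
from scipy.optimize import least_squares,minimize
from rig import env
C={n:env.calibration(n) for n in("scene","side")}
def K(n):return np.array(C[n]["camera_matrix"])
def proj(n,P,cal=None):
    c=cal or C[n]
    return cv2.projectPoints(np.atleast_2d(np.array(P,float)),np.array(c["rvec"]),np.array(c["tvec"]),np.array(c["camera_matrix"]),None)[0][:,0]
def tri(pts): # list of (cal,uv)
    f=lambda X:np.concatenate([proj(None,X,c)[0]-uv for c,uv in pts])
    r=least_squares(f,[.5,0,.1]);return r.x,np.abs(r.fun).max()
E
python3 - <<'E'
from h import *
s=lambda u,v:np.array([u/4+235-.4,v/4+165-.4]); d=lambda u,v:np.array([u/4.8+155-.4,v/4.8+170-.4])
pt={'fuse1top':(s(184,71),d(617,129),(-.115,0,.188)),'fuse2top':(s(217,147),d(487,118),(-.051,0,.188)),
'near-y':(s(60,121),d(738,180),(-.17,-.08,.09)),'near+y':(s(262,60),d(706,398),(-.17,.08,.09)),'far+y':(s(440,463),d(42,332),(.17,.08,.09)),'far-y':(s(216,545),None,(.17,-.08,.09)),
'gaugeA':(s(270,452),d(78,183),None),'gaugeB':(s(385,412),d(122,80),None)}
for k,(a,b,m) in pt.items():
    if b is not None: print(k,*tri([(C['scene'],a),(C['side'],b)]))
def W(p,m):
    c,s_=np.cos(p[2]),np.sin(p[2]);return [p[0]+c*m[0]-s_*m[1],p[1]+s_*m[0]+c*m[1],m[2]]
def f(p):
    r=[]
    for a,b,m in pt.values():
        if m is None: continue
        r.append(proj('scene',W(p,m))[0]-a)
        if b is not None:r.append(proj('side',W(p,m))[0]-b)
    return np.concatenate(r)
r=least_squares(f,[.45,0,0],loss='soft_l1');print('unit',r.x,np.degrees(r.x[2]),np.round(f(r.x),1))
for x in(-.115,-.051,.013,.077):print(x,W(r.x,(x,0,.124)))
img={'scene':cv2.imread('pics/sraw.png'),'side':cv2.imread('pics/draw.png')}
for name,roi in(('red',{'scene':(335,145,415,217),'side':(218,305,312,395)}),('blue',{'scene':(143,212,222,293),'side':(255,140,322,192)})):
    M={}
    for n,(x0,y0,x1,y1) in roi.items():
        g=img[n].astype(int);b,gg,rr=g[...,0],g[...,1],g[...,2]
        m=((rr>gg*1.8)&(rr>b*1.8)&(rr>60)) if name=='red' else ((b>rr*1.8)&(b>gg*1.3)&(b>60))
        k=np.zeros(m.shape,np.uint8);k[y0:y1,x0:x1]=m[y0:y1,x0:x1];k=cv2.morphologyEx(k,cv2.MORPH_OPEN,np.ones((3,3)))
        h=cv2.convexHull(cv2.findNonZero(k));M[n]=cv2.fillConvexPoly(np.zeros(m.shape,np.uint8),h,1)
    def cost(p):
        t=0
        for n in M:
            P=[W(p,(x,y,z)) for x in(-.085,.085) for y in(-.075,.075) for z in(0,.055)]
            q=cv2.convexHull((proj(n,P)*16).astype(np.int32));k=cv2.fillConvexPoly(np.zeros(M[n].shape,np.uint8),q,1,shift=4)
            t+=1-(k&M[n]).sum()/(k|M[n]).sum()
        return t
    i0=[.35,.3,.2] if name=='red' else [.4,-.25,.2]
    best=min((minimize(cost,[*i0[:2],y],method='Nelder-Mead',options=dict(initial_simplex=[[i0[0],i0[1],y],[i0[0]+.05,i0[1],y],[i0[0],i0[1]+.05,y],[i0[0],i0[1],y+.3]])) for y in(-.6,-.3,0,.3,.6)),key=lambda r:r.fun)
    print(name,best.x,np.degrees(best.x[2]),best.fun)
E
```

```text
fuse1top [4.64123852e-01 4.40666645e-04 1.88576146e-01] 0.06732014001863718
fuse2top [ 0.52781022 -0.00254732  0.1885245 ] 0.13391211359885347
near-y [ 0.40663745 -0.07395802  0.0871513 ] 0.018579157104909427
near+y [0.41473879 0.08195183 0.08845077] 0.22164175987001045
far+y [0.75001904 0.06259496 0.08558512] 0.5147468111485693
gaugeA [ 0.73025668 -0.0314456   0.11483149] 8.390342201976608
gaugeB [0.72364749 0.00603785 0.19592967] 7.103151184132173
unit [ 0.57895889 -0.0057839  -0.05579391] -3.1967552831999155 [ 0.1  0.2  0.1  0.2  0.   0.3  0.1 -0.  -1.  -0.8  0.8 -1.4  0.2 -0.9
  0.2  0.2  1.9  0.5 -1.3 -0.9  0.1 -0.1]
-0.115 [np.float64(0.4641378382712176), np.float64(0.0006290708431343321), 0.124]
-0.051 [np.float64(0.5280382493949372), np.float64(-0.002939886738516634), 0.124]
0.013 [np.float64(0.5919386605186566), np.float64(-0.0065088443201676005), 0.124]
0.077 [np.float64(0.6558390716423761), np.float64(-0.010077801901818567), 0.124]
red [0.47536632 0.30797179 0.06292387] 3.605272347045472 0.043958849140545375
blue [ 0.47623977 -0.30791348  0.06020931] 3.4497391575611402 0.05813463147953346
```

Triangulated points fit the model: fuse tops at z = 0.1885 against an expected 0.188, unit top at about 0.087, and both bins about 0.57 m from the base. I'll hover over the first fuse with the fingers closing across the unit. A half turn keeps joint 6 mid-range.

jog_arm --pt "327 507 0 161.8 85" --pt "327 507 0 161.8 85" --pt "327 507 0 161.8 85" --pt "327 507 0 161.8 85" --pt "327 507 0 161.8 85" --pt "327 507 0 161.8 85" --pt "327 507 0 161.8 85" --pt "327 507 0 161.8 85" --pt "327 507 0 161.8 85" --pt "327 507 0 161.8 85" --pt "327 507 0 161.8 85" --pt "327 507 0 161.8 85" --pt "327 507 0 161.8 85" --pt "327 507 0 161.8 85" --pt "327 507 0 161.8 85" --pt "327 507 0 161.8 85" --pt "327 507 0 161.8 85" --pt "327 507 0 161.8 85" --pt "327 507 0 161.8 85" --pt "327 507 0 161.8 85"

```text
time: 2.2
position: [0.4638, 0.0002, 0.3038]
ee_rot: [-0.0, 0.026, 1.0, 0.0]
force: [0.3, 0.2, 0.0]
grip_width: 0.0849
grip_force: 0.0
```

Run:
```python
from h import *
s=env.state();print(s['time'],s['position'],s['ee_rot'],s['joint_pos'],s['force'])
c=env.calibration("wrist");im=env.snapshot("wrist")
R=cv2.Rodrigues(np.array(c["rvec"]))[0];print(-R.T@np.array(c["tvec"]).ravel())
np.save('w1.npy',c,allow_pickle=True)
for P in([.4641,.0006,.188],[.5279,-.0028,.188]):
    th=np.linspace(0,6.28,60);q=proj(None,np.c_[P[0]+.018*np.cos(th),P[1]+.018*np.sin(th),0*th+P[2]],c);
    cv2.polylines(im,[(q*16).astype(np.int32)],1,(0,255,0),1,cv2.LINE_AA,4)
cv2.imwrite("pics/w1.png",cv2.resize(im,(784,588)))
```

```text
2.2 [4.63810003e-01 1.66605708e-04 3.03791927e-01] [-1.35620880e-04  2.60562895e-02  9.99660468e-01  1.03601659e-05] [-1.57463437e-01  1.74919651e-01 -3.06105564e-01  1.09004273e+00
 -1.49981220e-05 -1.05344957e-01] [0.33598711 0.16448681 0.03060013]
[0.38876148 0.00376389 0.37332143]
```

View pics/w1.png

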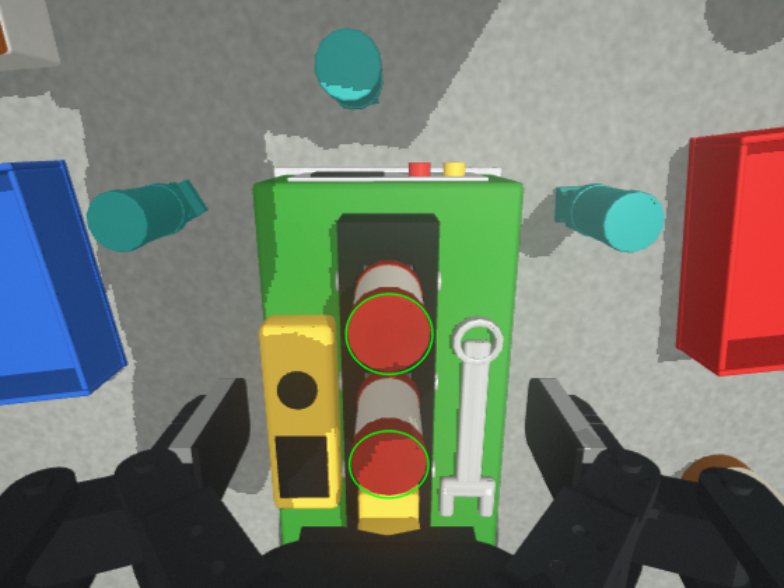

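The wrist view confirms the estimate: the predicted fuse-cap circles fall on the red caps at (389,333) and (389,465), and the strip runs square to the fingers. Descending and gripping.

jog_arm --pt "0 0 -45 0 85" --pt "0 0 -85 0 85" --pt "0 0 -94 0 85" --pt "0 0 -94 0 60" --pt "0 0 -94 0 30" --pt "0 0 -94 0 20" --pt "0 0 -94 0 20" --pt "0 0 -94 0 20" --pt "0 0 -94 0 20" --pt "0 0 -94 0 20"

```text
time: 3.25
position: [0.465, 0.0002, 0.2116]
ee_rot: [0.002, 0.027, 1.0, 0.0]
force: [-0.9, 0.5, 6.8]
grip_width: 0.0324
grip_force: 95.6
```

jog_arm --pt "0 0 3 0 20" --pt "0 0 6 0 20" --pt "0 0 9 0 20" --pt "0 0 12 0 20" --pt "0 0 18 0 20" --pt "0 0 26 0 20" --pt "0 0 36 0 20" --pt "0 0 50 0 20" --pt "0 0 64 0 20" --pt "0 0 70 0 20" --pt "0 0 70 0 20"

```text
time: 4.35
position: [0.4642, 0.0001, 0.281]
ee_rot: [0.001, 0.027, 1.0, -0.0]
force: [0.4, -0.2, -1.6]
grip_width: 0.0322
grip_force: 95.7
```

jog_arm --pt "-5 50 0 2 20" --pt "-9 100 0 4 20" --pt "-14 150 0 6 20" --pt "-18 200 0 6.6 20" --pt "-23 250 0 6.6 20" --pt "-26 290 0 6.6 20" --pt "-27 305 0 6.6 20" --pt "-27 305 -10 6.6 20" --pt "-27 305 -40 6.6 20" --pt "-27 305 -80 6.6 20" --pt "-27 305 -115 6.6 20" --pt "-27 305 -132 6.6 20" --pt "-27 305 -138 6.6 20" --pt "-27 305 -142 6.6 20" --pt "-27 305 -144 6.6 20" --pt "-27 305 -146 6.6 20" --pt "-27 305 -146 6.6 20"

```text
time: 6.05
position: [0.4372, 0.3052, 0.1344]
ee_rot: [0.0, -0.031, 1.0, 0.0]
force: [0.1, 0.8, -1.3]
grip_width: 0.0326
grip_force: 95.7
```

Run:
```python
from h import *
im=env.snapshot("side");cv2.imwrite("pics/side2.png",cv2.resize(im[225:400,195:330],None,fx=4,fy=3.4,interpolation=cv2.INTER_CUBIC))
```

```text
(no output)
```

View pics/side2.png

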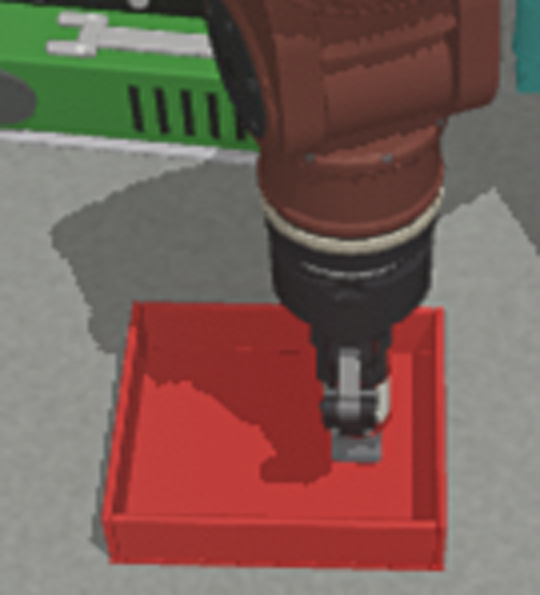

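The fuse is held by the fingers at about (357,440), inside the red bin with clear space to all walls. No contact yet, since the force is only the fuse's weight. Lowering the last millimetres.

jog_arm --pt "0 0 -2 0 20" --pt "0 0 -3 0 20" --pt "0 0 -4 0 20" --pt "0 0 -5 0 20" --pt "0 0 -6 0 20" --pt "0 0 -7 0 20" --pt "0 0 -7 0 20"

```text
time: 6.8
position: [0.4368, 0.3051, 0.1268]
ee_rot: [-0.0, -0.031, 1.0, -0.0]
force: [-1.3, 0.7, -0.4]
grip_width: 0.0327
grip_force: 95.7
```

jog_arm --pt "0 0 -1 0 20" --pt "0 0 -1 0 20"

```text
time: 7.0
position: [0.437, 0.3052, 0.1266]
ee_rot: [0.0, -0.031, 1.0, 0.0]
force: [-3.1, -0.5, 9.1]
grip_width: 0.0327
grip_force: 96.7
```

Contact at 9 N, so the fuse is standing on the floor. Releasing and rising.

jog_arm --pt "0 0 0 0 36" --pt "0 0 0 0 40" --pt "0 0 0 0 50" --pt "0 0 0 0 65" --pt "0 0 0 0 80" --pt "0 0 0 0 80" --pt "0 0 20 0 80" --pt "0 0 60 0 80" --pt "0 0 110 0 80" --pt "0 0 165 0 85" --pt "0 0 165 0 85"

```text
time: 8.1
position: [0.439, 0.3063, 0.2971]
ee_rot: [0.004, -0.031, 1.0, 0.002]
force: [0.9, 0.2, -0.4]
grip_width: 0.0854
grip_force: 0.0
```

Run:
```python
from h import *
print(env.state()['position'])
im=env.snapshot("wrist");cv2.imwrite("pics/w2.png",cv2.resize(im,(560,420)))
```

```text
[0.43901971 0.30629885 0.29706092]
```

View pics/w2.png

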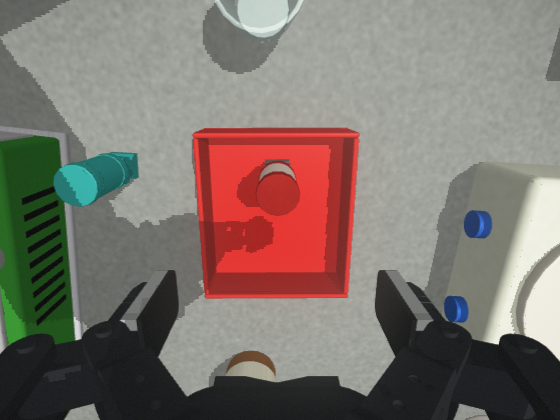

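Fuse one stands upright in the red bin at (278,190). Now the second fuse.

jog_arm --pt "14 -49 0 -2 85" --pt "28 -98 0 -4 85" --pt "43 -147 0 -6 85" --pt "57 -195 0 -6.6 85" --pt "71 -243 0 -6.6 85" --pt "85 -288 0 -6.6 85" --pt "91 -308 0 -6.6 85" --pt "91 -308 0 -6.6 85" --pt "91 -308 -30 -6.6 85" --pt "91 -308 -65 -6.6 85" --pt "91 -308 -81 -6.6 85" --pt "91 -308 -81 -6.6 85" --pt "91 -308 -81 -6.6 55" --pt "91 -308 -81 -6.6 30" --pt "91 -308 -81 -6.6 20" --pt "91 -308 -81 -6.6 20" --pt "91 -308 -81 -6.6 20" --pt "91 -308 -81 -6.6 20" --pt "91 -308 -81 -6.6 20"

```text
time: 10.05
position: [0.5284, -0.0028, 0.211]
ee_rot: [0.001, 0.027, 1.0, 0.0]
force: [-0.9, 1.5, 5.1]
grip_width: 0.0325
grip_force: 72.3
```

jog_arm --pt "0 0 0 0 20" --pt "0 0 3 0 20" --pt "0 0 6 0 20" --pt "0 0 9 0 20" --pt "0 0 12 0 20" --pt "0 0 18 0 20" --pt "0 0 26 0 20" --pt "0 0 36 0 20" --pt "0 0 50 0 20" --pt "0 0 64 0 20" --pt "0 0 75 0 20" --pt "0 0 75 0 20"

```text
time: 11.25
position: [0.5288, -0.003, 0.287]
ee_rot: [0.002, 0.027, 1.0, -0.0]
force: [0.2, 0.7, -1.8]
grip_width: 0.0326
grip_force: 74.9
```

Run:
```python
from h import *
print(tri([(C['scene'],np.array([585,314])/1.4),(C['side'],np.array([211,420])/1.4)]))
```

```text
(array([0.70439296, 0.28900083, 0.15529488]), np.float64(0.28751190129463566))
```

jog_arm --pt "-2 50 0 2 20" --pt "-5 100 0 4 20" --pt "-7 150 0 6 20" --pt "-9 200 0 6.6 20" --pt "-11 250 0 6.6 20" --pt "-13 295 0 6.6 20" --pt "-14 313 0 6.6 20" --pt "-14 313 0 6.6 20" --pt "-14 313 -40 6.6 20" --pt "-14 313 -80 6.6 20" --pt "-14 313 -120 6.6 20" --pt "-14 313 -140 6.6 20" --pt "-14 313 -150 6.6 20" --pt "-14 313 -154 6.6 20" --pt "-14 313 -156 6.6 20" --pt "-14 313 -157 6.6 20" --pt "-14 313 -158 6.6 20" --pt "-14 313 -159 6.6 20" --pt "-14 313 -159 6.6 20"

```text
time: 13.15
position: [0.514, 0.3103, 0.1262]
ee_rot: [0.0, -0.031, 1.0, 0.0]
force: [0.8, -0.2, -1.3]
grip_width: 0.0327
grip_force: 75.0
```

jog_arm --pt "0 0 -1 0 20" --pt "0 0 -1 0 20" --pt "0 0 -1.5 0 20" --pt "0 0 -1.5 0 20"

```text
time: 13.55
position: [0.5141, 0.3103, 0.126]
ee_rot: [0.001, -0.031, 1.0, 0.0]
force: [-3.1, -2.1, 13.0]
grip_width: 0.0327
grip_force: 76.0
```

jog_arm --pt "0 0 0 0 36" --pt "0 0 0 0 40" --pt "0 0 0 0 50" --pt "0 0 0 0 65" --pt "0 0 0 0 80" --pt "0 0 0 0 80" --pt "0 0 20 0 80" --pt "0 0 60 0 80" --pt "0 0 110 0 80" --pt "0 0 165 0 85" --pt "0 0 165 0 85"

```text
time: 14.65
position: [0.5161, 0.3112, 0.2961]
ee_rot: [0.005, -0.031, 1.0, 0.002]
force: [1.1, 0.5, 0.2]
grip_width: 0.0849
grip_force: 0.0
```

jog_arm --pt "22 -49 0 -2 85" --pt "43 -97 0 -4 85" --pt "64 -145 0 -6 85" --pt "85 -192 0 -6.6 85" --pt "106 -239 0 -6.6 85" --pt "127 -286 0 -6.6 85" --pt "142 -320 0 -6.6 85" --pt "142 -320 0 -6.6 85" --pt "142 -320 0 -6.6 85" --pt "142 -320 0 -6.6 85"

```text
time: 15.65
position: [0.6555, -0.009, 0.2891]
ee_rot: [-0.0, 0.027, 1.0, 0.0]
force: [-0.2, -0.5, 0.6]
grip_width: 0.0854
grip_force: 0.0
```

Run:
```python
from h import *
print(env.state()['position'])
c=env.calibration("wrist");im=env.snapshot("wrist")
R=np.array([.6558,-.0101]);y=np.radians(-3.2);D=np.array([[np.cos(y),-np.sin(y)],[np.sin(y),np.cos(y)]])
q=[np.r_[R+D@p,.178] for p in([-.022,-.017],[.022,-.017],[.022,.017],[-.022,.017])]
cv2.polylines(im,[(proj(None,q,c)*16).astype(np.int32)],1,(0,255,0),1,cv2.LINE_AA,4)
sc=env.snapshot("scene")[125:300,130:420]
a=cv2.resize(im[150:420],(560,270));b=cv2.resize(sc,(480,290))
o=np.zeros((570,560,3),np.uint8);o[:270]=a;o[272:562,:480]=b
cv2.imwrite("pics/w3.png",o)
```

```text
[ 0.65547493 -0.00902062  0.28914008]
```

View pics/w3.png

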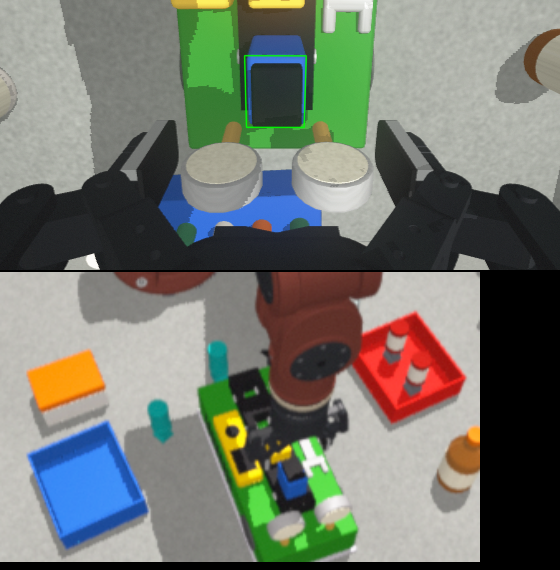

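Both fuses stand upright in the red bin (scene crop, (397,340) and (418,372)). The wrist view shows the relay at (276,92) matching its predicted outline, clear of the gauges. Gripping the relay.

jog_arm --pt "0 -1 -30 0 85" --pt "0 -1 -65 0 85" --pt "0 -1 -80 0 85" --pt "0 -1 -80 0 85" --pt "0 -1 -80 0 55" --pt "0 -1 -80 0 30" --pt "0 -1 -80 0 20" --pt "0 -1 -80 0 20" --pt "0 -1 -80 0 20" --pt "0 -1 -80 0 20" --pt "0 -1 -80 0 20" --pt "0 -1 -80 0 20"

```text
time: 16.95
position: [0.6565, -0.0107, 0.2106]
ee_rot: [0.001, 0.027, 1.0, 0.0]
force: [-0.0, 1.1, 6.8]
grip_width: 0.0335
grip_force: 58.7
```

jog_arm --pt "0 0 3 0 20" --pt "0 0 6 0 20" --pt "0 0 9 0 20" --pt "0 0 12 0 20" --pt "0 0 18 0 20" --pt "0 0 26 0 20" --pt "0 0 36 0 20" --pt "0 0 50 0 20" --pt "0 0 64 0 20" --pt "0 0 75 0 20" --pt "0 0 75 0 20"

```text
time: 18.05
position: [0.6567, -0.011, 0.287]
ee_rot: [0.002, 0.027, 1.0, -0.0]
force: [0.9, -0.4, -0.7]
grip_width: 0.0333
grip_force: 62.2
```

jog_arm --pt "0 -45 0 0 20" --pt "0 -90 0 0 20" --pt "-25 -130 0 2 20" --pt "-55 -165 0 4 20" --pt "-85 -200 0 6 20" --pt "-115 -235 0 6.6 20" --pt "-145 -268 0 6.6 20" --pt "-170 -292 0 6.6 20" --pt "-180 -297 0 6.6 20" --pt "-180 -297 0 6.6 20" --pt "-180 -297 -40 6.6 20" --pt "-180 -297 -80 6.6 20" --pt "-180 -297 -120 6.6 20" --pt "-180 -297 -140 6.6 20" --pt "-180 -297 -150 6.6 20" --pt "-180 -297 -154 6.6 20" --pt "-180 -297 -156 6.6 20" --pt "-180 -297 -157 6.6 20" --pt "-180 -297 -158 6.6 20" --pt "-180 -297 -158 6.6 20"

```text
time: 20.05
position: [0.4762, -0.3081, 0.127]
ee_rot: [0.0, -0.031, 1.0, -0.0]
force: [0.5, -1.0, -0.3]
grip_width: 0.0336
grip_force: 62.3
```

jog_arm --pt "0 0 -1 0 20" --pt "0 0 -1 0 20" --pt "0 0 -2 0 20" --pt "0 0 -2 0 20"

```text
time: 20.45
position: [0.4761, -0.308, 0.1255]
ee_rot: [0.0, -0.031, 1.0, -0.0]
force: [-2.4, 2.6, 11.8]
grip_width: 0.0331
grip_force: 63.9
```

Contact at 12 N, so the relay is on the bin floor. Releasing and rising.

jog_arm --pt "0 0 0 0 36" --pt "0 0 0 0 40" --pt "0 0 0 0 50" --pt "0 0 0 0 65" --pt "0 0 0 0 80" --pt "0 0 0 0 80" --pt "0 0 20 0 80" --pt "0 0 60 0 80" --pt "0 0 110 0 80" --pt "0 0 165 0 85" --pt "-100 -50 165 0 85" --pt "-150 -100 165 0 85" --pt "-150 -100 165 0 85" --pt "-150 -100 165 0 85" --pt "-150 -100 165 0 85"

```text
time: 21.95
position: [0.3232, -0.4099, 0.2896]
ee_rot: [-0.0, -0.029, 1.0, -0.0]
force: [1.3, 0.2, -0.1]
grip_width: 0.0848
grip_force: 0.0
```

Run:
```python
from h import *
a=env.snapshot("scene");cv2.imwrite("pics/end.png",cv2.resize(a[115:350,110:430],(800,588),interpolation=cv2.INTER_CUBIC))
```

```text
(no output)
```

View pics/end.png

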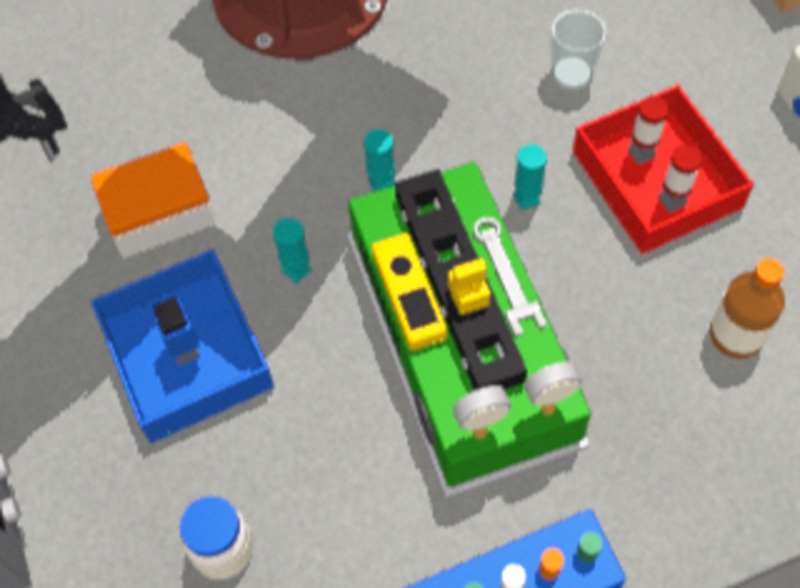

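The final view shows both fuses standing in the red bin at (650,128) and (680,175), and the relay standing in the blue bin at (175,330). Three wells are empty, the interlock is still seated at (468,287), and nothing else has moved.

```bash
python3 -c "
from rig import env
print(env.finish_job())"
```

```text
the job is handed in; nothing more can be done
None
```

Both white fuses are standing in the red bin and the relay is standing in the blue bin, all lowered to the floor; the interlock is still plugged in, nothing else moved in the final picture, and the job was handed in at about 22 s (no verdict was returned).

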